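# Clip the bottle opener back onto the eye of its stand

## Robot

A 6-joint arm with a two-finger parallel gripper is mounted at the origin on a cart in front of the work surface, level with it; the furniture and walls round the work are solid. World frame = base frame: x ahead of the robot, y to its left, z up, the work surface at z = 0. Lengths are in m, angles in rad, forces in N, time in s.
With the tool pointing down it reaches from about 0.4 to 0.825 m from the base axis. Payload 7 kg.
Tool frame: the origin (TCP) lies midway between the tips of the shut fingers; the grasp point (between the pads) lies 19 mm behind it; z points along the fingers, y is the line along which they close (so a half turn about z gives the same grasp; the last joint's range is limited). The gripper opens to 88 mm and grips with 3 to 60 N. Pads are 19 mm wide; open, the fingers measure 130 mm over their backs; the gripper's body (78 mm by 193 mm) begins 47 mm behind the grasp point.
Start: joints at [1.587, 0.359, 0.012, 0, -1.224, -0.288], TCP at [0.181, 0.65, 0.227] pointing down, gripper open.
Joint ranges: [-3.07, 3.07], [-1.43, 2.12], [-1.02, 1.25], [-3.03, 1.67], [-3.05, -0], [-3.03, 3.03]. Speed limits (rad/s): [2.39, 2.39, 3.01, 3.14, 3.14, 3.14].

## Interface

Orientations are given as a unit quaternion [x, y, z, w].
In Python, from plant import bot gives the robot as it stands. The module is installed in compiled form; this text tells all that it offers. Calls block until the motion is done:
- bot.move_ptp(position, orientation): joint-space move of the TCP to a pose.
- bot.line_to(position, velocity=0.15, attitude=None): straight line of the TCP; attitude=None keeps the orientation; velocity is the mean speed in m/s.
- bot.move_joints(angles): joint-space move.
- bot.gripper_to(opening, squeeze=None): finger opening in m; squeeze is the grip in N (None keeps the last); returns when the fingers have stopped.
- bot.dwell(seconds).
- bot.solve_ik(position, orientation): joint angles nearest the present ones, or None.
- bot.get_image(name): name is "scene" or "top" or "wrist"; returns the picture (480x640x3 uint8, red, green, blue); there is no depth.
- bot.calibration(name): a dict with "mtx" (3x3 intrinsics, pixels), "R" (3x3) and "t" (3): a world point X has camera coordinates R X + t. Camera axes: x right, y down, z forward; pixel columns grow to the right and rows downward; lengths in m; the calibration is good to about 2 mm. A picture is of the moment at which its call begins: read the wrist's pose just before it. calibration takes no time and is no camera call; for the wrist camera it gives the pose at the moment of the call.
A pose or a line that the arm cannot do raises bot.MotionError and nothing moves.
- bot.close_job(): hands the job in; it is judged then, once.
Readings, each from a call of its own:
- bot.read_time(): time.
- bot.read_joint_positions(): joint angles.
- bot.read_joint_vel(): joint speeds.
- bot.read_effort(): joint torques, N m.
- bot.read_position(): TCP position.
- bot.read_ee_rot(): TCP orientation.
- bot.read_contact_force(): force on the tool from outside, world axes, zero at the start.
- bot.read_wrist_torque(): the same for the moment, N m.
- bot.read_opening(): finger opening in m.
- bot.read_finger_force(): force on a finger pad.
Only numpy, scipy, OpenCV 4.12 (cv2) and the standard library are available. Lean on these libraries where they do the work, as an engineer would, in place of code of your own. Each camera call takes 0.05 s, during which the arm holds its last target. There are 200 camera calls.

## Task

Take the bottle opener out of its wooden block by the red tab and clip it onto the steel eye of the stand: press its sprung brass gate gently against the front bar of the eye until the bar is inside the clip, lower the clip so that the gate snaps shut behind the bar, and let go so that the opener hangs still from the eye, gate closed. The eye's exact height and reach are not known, so feel for them and do not force anything; leave the other things on the worktop where they are.

Things in the scene. Friction and masses are not known exactly. Their poses are not given: they have to be found in the camera images.
- opener: Flat steel bottle opener, its upper part a snap clip; 44 wide (x) x 8 thick (y) x 165 mm tall (z up), about 165 g, upright in the block's slot. Origin: centre of the tail's underside; +x = gate side. In its frame, mm: tail x -11..11, z 0..50; loop z 50..121, spine x -23..-16, lower bar z 50..58; inside of the crown a shallow V, peak at x 0, z 113; red tab on top x -12..12, z 120..165.
- clip_tab (a point): Centre of the red tab's gripping area, 147 mm above the opener's origin; pinch it across y (8 mm thick) from above. The tab ends 18 mm above this point.
- clip_gate (a point): Point on the closed gate's outer face, opener frame (14, 0, 86) mm, the best place to press it on the eye. Brass gate 5 mm thick, hinged at x 11.5, z 62, tip at z 102. Fixed nose above: x 14..21, lower end z 98. Keep the bar's centre at z 77..93. The bar is past the nose when 8 mm further in than the gate's face; the gate's hard stop comes 11 mm (z 77) to 23 mm (z 93) in.
- clip_seat (a point): Where the bar's centre lies when the opener hangs: opener frame (0, 0, 109) mm, under the crown's peak. With the bar pressed in past the nose, lowering the clip slides the bar up along the gate, past its tip, into the crown; the gate then springs shut under it.
- gate (a joint): Angle of the sprung gate: 0 shut, grows as it is pressed inward, hard stop at 0.65 rad. A spring shuts it (torque 0.03 to 0.075 N m: it gives under about 1 to 6 N).
- block: Fixed oak block 80 x 60 x 35 mm; origin under its centre. A slot 24 x 10 mm, 25 mm deep, along its x axis holds the opener's tail, gate side towards the block's +x.
- stand: Fixed stand; origin on the worktop under the nominal front bar of its eye; x from that bar towards the post: press the clip on along +x. Foot plate 120 x 80 x 12 mm, post 14 mm thick, 170 mm high at x 85 mm; on it a black collar with a steel screw eye: a level closed D of 8 mm round bar, front bar along y, 34 wide x 41 mm deep between bar centres, nothing below.
- eye_nominal (a point): Nominal centre of the eye's front bar, 140 mm above the worktop, axes as the stand's. The real bar is rigid but is set up to 12 mm higher or lower and up to 8 mm nearer or farther (x), by an amount not reported; sideways (y) it is true. Do not push on it with more than about 12 N.
- jigger: Bystander: steel double bar measure, 43 mm wide, 78 mm high; origin under its centre.
- tin_olives: Bystander: round tin 58 mm wide, 72 mm high; origin under its centre.
- stopper_steel: Bystander: steel bottle stopper 34 mm wide, 60 mm high; origin under its centre.
- corkscrew: Bystander: folded waiter's corkscrew lying flat, 36 x 110 x 14 mm; origin under its centre.
Not all that is in view belongs to the job. Of the things shaped like the opener, the steel one is meant.

How it is judged:
On the way, in this order (a step that is already met when the one before it is completed fails the run):
1. the opener is lifted clear of the block (z of opener in the frame of block above 0.045 m), for 0.1 s.
2. the eye presses the gate open (value of joint gate above 0.2 rad and contact force between opener and stand above 0.5 N), for 0.1 s.
3. the eye's bar is in the crown and the gate is shut behind it (x of clip_seat in the frame of eye_nominal between -0.018 and 0.018 m and y of clip_seat in the frame of eye_nominal between -0.015 and 0.015 m and z of clip_seat in the frame of eye_nominal between -0.017 and 0.017 m and contact force between opener and stand above 0.4 N and value of joint gate below 0.08 rad), for 0.2 s.
At the end, for the whole second after the job is handed in: The opener hangs from the eye (the stand bears over 0.4 N), released and at rest: clip_seat within 18 mm (stand x), 15 mm (y) and 17 mm (z) of the eye's nominal point, gate shut to within 0.08 rad, upright within 0.3 rad, slower than 0.06 m/s and 0.8 rad/s (all of step 3 and angle between opener's own z axis and vertical below 0.3 rad and linear speed of opener below 0.06 m/s and angular speed of opener below 0.8 rad/s and contact force between opener and the fingers below 0.1 N); the robot touches nothing.
It fails at once if the opener is forced against the stand with more than 15 N (contact force between opener and stand above 15 N).
It fails at once if the robot hits the stand with more than 10 N (contact force between any of the arm, the fingers and stand above 10 N).
It fails at once if a bystander is moved more than 20 mm (distance of any of jigger, tin_olives, stopper_steel, corkscrew from where it was at the start of the episode above 0.02 m).
It also fails if it takes over 59 s, if anything falls off the work surface, if the arm or the gripper's body presses on something with over 40 N, if the wrist force passes 120 N, or if a joint passes its speed limit or range.

## Working session

There is one attempt and no reset: what is moved stays moved. The work goes in short steps, each a Python script; the robot and the scene stay as the last script left them, time stands still between calls to the robot, and variables do not carry over. Pictures are saved under pics/ and viewed, at most 10 in all, crops included, and the job is handed in when it is done.

```bash
mkdir -p pics; python3 - <<'E'
from plant import bot
import cv2
for n in ("scene","top"):
    cv2.imwrite(f"pics/{n}0.png",bot.get_image(n)[:,:,::-1])
    c=bot.calibration(n);print(n,c)
print(bot.read_time(),bot.read_ee_rot(),bot.read_contact_force())
E
```

```text
scene {'mtx': array([[506.54354813,   0.        , 319.39651746],
       [  0.        , 506.54354813, 238.15039196],
       [  0.        ,   0.        ,   1.        ]]), 'R': array([[ 0.46740934, -0.88379493, -0.02085744],
       [-0.51615502, -0.2536707 , -0.81806795],
       [ 0.71771339,  0.39313827, -0.57474325]]), 't': array([-0.23721233,  0.36172348,  0.67181602])}
top {'mtx': array([[441.07457243,   0.        , 317.45740692],
       [  0.        , 441.07457243, 238.99417293],
       [  0.        ,   0.        ,   1.        ]]), 'R': array([[-2.49186409e-02, -9.99681147e-01, -4.08244284e-03],
       [-9.86310375e-01,  2.52508187e-02, -1.62954719e-01],
       [ 1.63005846e-01, -3.40544060e-05, -9.86625103e-01]]), 't': array([0.05935689, 0.53755097, 0.9146016 ])}
0.1 [ 9.90773332e-01 -1.35527241e-01 -2.29243747e-05  7.55077702e-04] [ 0.52566085 -0.27727139 -0.3529473 ]
```

View pics/scene0.png

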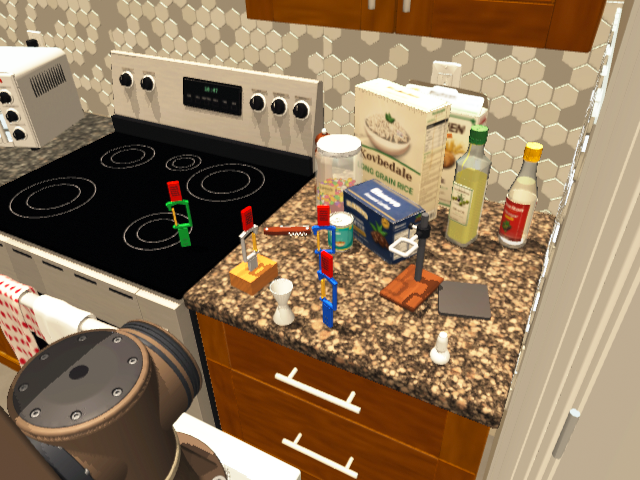

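View pics/top0.png

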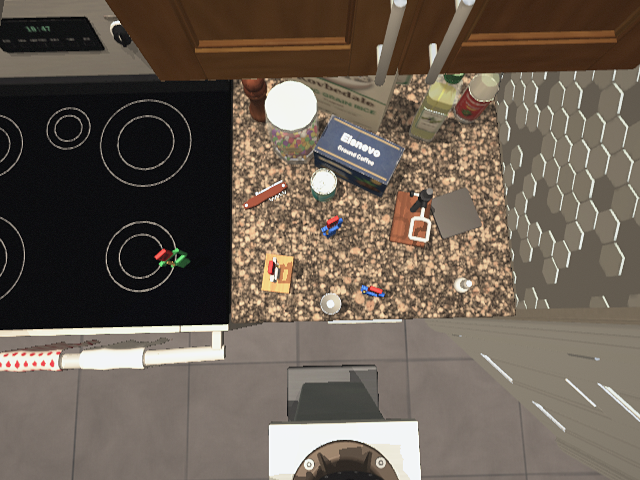

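Shaped like the opener: a green one (scene 180,215), two blue ones (323,235 and 328,295), and a grey steel one in the oak block (250,245; top 275,270). I choose the steel one and will check it in a close crop.

```bash
python3 - <<'E'
import cv2,numpy as np
s=cv2.imread("pics/scene0.png");t=cv2.imread("pics/top0.png")
f=lambda im,x,y,w,h,k:cv2.resize(im[y:y+h,x:x+w],None,fx=k,fy=k,interpolation=cv2.INTER_CUBIC)
a=f(s,220,200,66,100,6)   #396x600
b=f(t,252,242,50,60,5)  # 250x300
b=f(t,250,245,66,50,6); c=f(t,385,180,66,50,6) #396x300
cv2.imwrite("pics/crop1.png",np.hstack([a,np.vstack([b,c])]))
a=f(s,370,210,80,100,5)
cv2.imwrite("pics/crop2.png",f(s,370,205,80,105,5))
E
```

```text
(no output)
```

View pics/crop1.png

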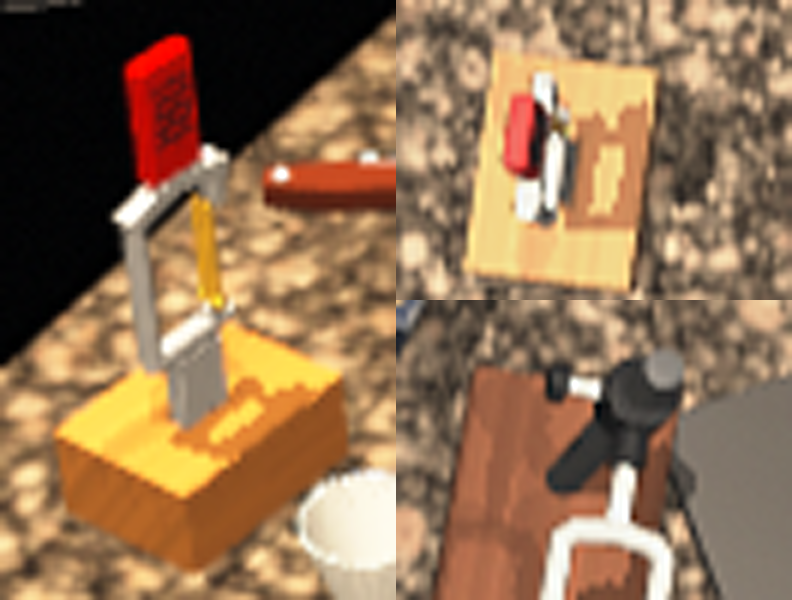

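View pics/crop2.png

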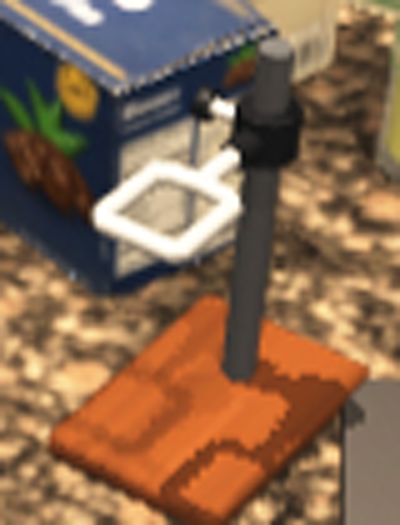

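The crop confirms the steel opener with its brass gate in the oak block, gate towards +x. The block's top face in the top image runs about (266,253), (294,257), (289,293), (262,290). In the scene image the eye's front bar runs (391,248) to (406,254), on a stand whose post top is at (425,214). Next is a top crop of the stand.

```bash
python3 - <<'E'
import cv2,numpy as np
t=cv2.imread("pics/top0.png")
f=lambda im,x,y,w,h,k:cv2.resize(im[y:y+h,x:x+w],None,fx=k,fy=k,interpolation=cv2.INTER_CUBIC)
cv2.imwrite("pics/crop3.png",f(t,382,180,66,75,8))
E
```

```text
(no output)
```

View pics/crop3.png

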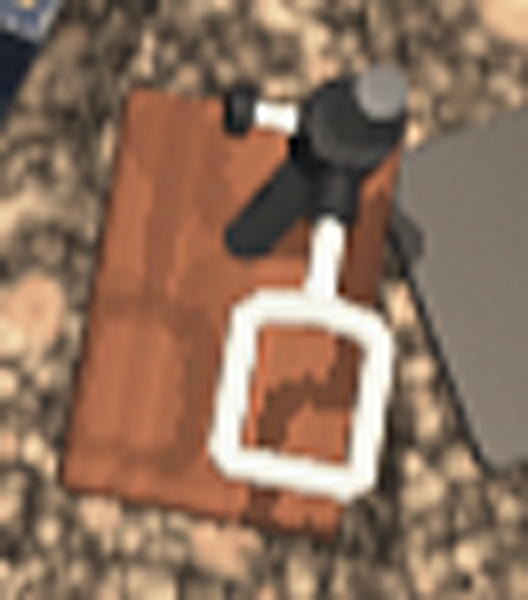

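```bash
cat > h.py <<'E'
import numpy as np
from scipy.optimize import least_squares
from scipy.spatial.transform import Rotation as R
def proj(c,X):
    p=(np.atleast_2d(X)@c["R"].T+c["t"])@c["mtx"].T
    return p[:,:2]/p[:,2:]
def place(p,L):  # p=(x,y,yaw), local points -> world
    return np.asarray(L,float)@R.from_euler("z",p[2]).as_matrix().T+[p[0],p[1],0]
E
python3 - <<'E'
from plant import bot
from h import *
S,T=bot.calibration("scene"),bot.calibration("top")
B=np.array([[.04,.03,.035],[.04,-.03,.035],[-.04,-.03,.035],[-.04,.03,.035]])
ts=np.array([[266.3,253.3],[293.7,256.7],[289.3,293.3],[261.7,290]])
ss=np.array([[257,254.2],[277.5,262.5],[251.3,283],[229.2,272.5]])
f=lambda p:np.r_[proj(T,place(p,B))-ts,proj(S,place(p,B))-ss].ravel()
r=least_squares(f,[.48,.1,0]);print("block",r.x,np.abs(r.fun).max(),r.fun.reshape(-1,2).round(1).tolist())
tab=place(r.x,[[0,0,.175],[-.012,0,.175],[.012,0,.175]])
print("tab px",proj(S,tab),proj(T,tab))
# stand
tD=np.array([[410.1,237.75],[427.25,240.9],[429.5,222.5],[412.6,218.75]])
sD=np.array([[391.4,247.4],[405.6,254.4],[418,246],[402,239.4]])
def stand(q):
    x,y,w,dx,dz=q
    D=place((x,y,w),[[dx,.017,.14+dz],[dx,-.017,.14+dz],[dx+.041,-.017,.14+dz],[dx+.041,.017,.14+dz]])
    P=place((x,y,w),[[.085,0,.17]])
    F=place((x,y,w),[[.085,0,.012]])
    return D,P,F
def g(q):
    D,P,F=stand(q)
    return np.r_[proj(T,D)-tD,proj(S,D)-sD,proj(T,P)-[[429.75,191.25]],proj(S,P)-[[425,214]],proj(S,F)-[[418,280]]].ravel()
r=least_squares(g,[.55,-.15,0,0,0],loss="soft_l1");print("stand",r.x,g(r.x).reshape(-1,2).round(1).tolist())
D,P,F=stand(r.x);print(D,P)
E
```

```text
block [ 0.46717081  0.1315696  -0.14583947] 2.044063671454637 [[1.3, 0.2], [1.1, 0.1], [0.7, 0.1], [0.7, 0.1], [-1.6, -2.0], [-0.6, -0.5], [-0.6, -0.5], [-0.4, -0.9]]
tab px [[246.03447689 208.57660784]
 [241.6505963  211.36310888]
 [250.34724597 205.835307  ]] [[271.88479234 266.80402362]
 [270.99446729 273.22225269]
 [272.77091482 260.41609025]]
stand [ 0.52202301 -0.15512347 -0.22531563 -0.00341664 -0.00852234] [[0.4, -0.1], [0.3, 0.1], [1.3, -1.5], [1.3, -1.1], [-2.4, 1.5], [-0.6, 1.7], [-0.7, -0.5], [-0.4, -0.6], [1.3, 0.2], [-0.0, -0.3], [-0.7, -0.6]]
[[ 0.52249077 -0.13778985  0.13147766]
 [ 0.51489469 -0.17093045  0.13147766]
 [ 0.55485836 -0.18009042  0.13147766]
 [ 0.56245444 -0.14694982  0.13147766]] [[ 0.60487452 -0.17411366  0.17      ]]
```

```bash
cat >> h.py <<'E'
def q(yaw): return (R.from_euler("z",yaw)*R.from_euler("x",np.pi)).as_quat()
E
python3 - <<'E'
from plant import bot
from h import *
import cv2
for y in (-.146,-.146+np.pi):
    print(bot.solve_ik([.467,.132,.29],q(y)),bot.solve_ik([.46,-.14,.29],q(y-.08)))
bot.move_ptp([.467,.132,.29],q(-.146))
c=bot.calibration("wrist");im=bot.get_image("wrist")
cv2.imwrite("pics/w1.png",im[:,:,::-1])
print(bot.read_time(),bot.read_position(),bot.read_ee_rot(),bot.read_contact_force(),c["mtx"])
print(proj(c,place([.467,.1316,-.146],[[0,0,.175],[-.012,-.004,.175],[.012,.004,.175],[.04,.03,.035],[-.04,-.03,.035],[-.04,.03,.035],[.04,-.03,.035]])).round(1).tolist())
E
```

```text
[ 6.81778774e-01  2.46363201e-03 -2.87063062e-01  4.44089210e-16
 -1.28126963e+00  7.43017553e-01] [ 1.14866761e-01 -5.62540204e-03 -2.95134781e-01  4.44089210e-16
 -1.28128695e+00  1.22992957e+00]
[ 6.81778774e-01  2.46363201e-03 -2.87063062e-01 -4.44089210e-16
 -1.28126963e+00 -2.39857510e+00] [ 1.14866761e-01 -5.62540204e-03 -2.95134781e-01 -4.44089210e-16
 -1.28128695e+00 -1.91166309e+00]
2.2833 [0.46703328 0.13271225 0.28977836] [ 9.97369799e-01 -7.24807049e-02 -1.45660734e-04  1.04439826e-04] [-0.68730058 -0.21873213 -0.33252702] [[377.65416217   0.         327.16491414]
 [  0.         377.65416217 243.55387699]
 [  0.           0.           1.        ]]
[[328.6, 236.0], [333.9, 251.3], [323.2, 220.3], [300.3, 166.4], [354.6, 238.2], [301.7, 238.2], [356.1, 166.4]]
```

View pics/w1.png

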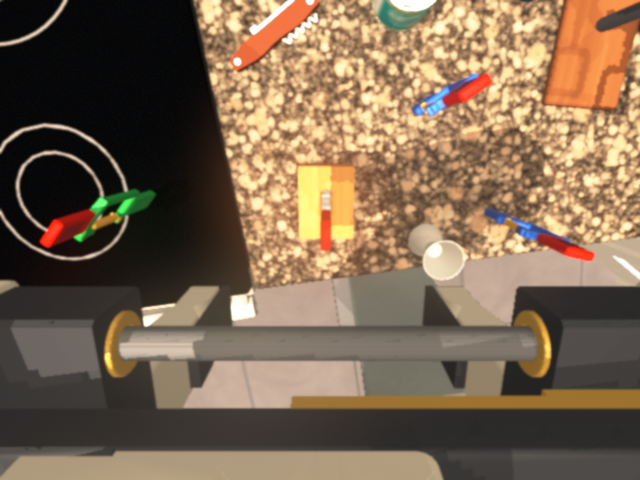

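```bash
python3 - <<'E'
from plant import bot
from h import *
import cv2
c=bot.calibration("wrist");im=cv2.imread("pics/w1.png").astype(int)
m=(im[...,2]>110)&(im[...,1]<60)&(im[...,0]<60); m[:180]=0;m[260:]=0;m[:,:300]=0;m[:,350:]=0
v,u=np.nonzero(m);print(u.min(),u.max(),v.min(),v.max())
for r in range(v.min(),v.max()+1,5): print(r,u[v==r].min(),u[v==r].max())
L=[[x,y,z] for x in(-.012,.012) for y in(-.004,.004) for z in (.131,.175)]
print(proj(c,place([.467,.1316,-.146],L)).round(1).tolist())
E
```

```text
Traceback (most recent call last):
ValueError: zero-size array to reduction operation minimum which has no identity
```

```bash
python3 - <<'E'
from plant import bot
from h import *
import cv2
c=bot.calibration("wrist");im=cv2.imread("pics/w1.png").astype(int)
print(im[230,318:335].tolist())
m=(im[...,2]>2.2*im[...,1])&(im[...,2]>2.2*im[...,0])&(im[...,2]>90); m[:180]=0;m[265:]=0;m[:,:310]=0;m[:,:]&=(np.arange(640)<342)
v,u=np.nonzero(m)
for r in range(v.min(),v.max()+1,4): print(r,u[v==r].min(),u[v==r].max())
L=[[x,y,z] for x in(-.012,.012) for y in(-.004,.004) for z in (.131,.175)]
print(proj(c,place([.467,.1316,-.146],L)).round(1).tolist())
E
```

```text
[[119, 240, 255], [106, 220, 255], [80, 163, 254], [57, 107, 251], [46, 83, 253], [45, 81, 254], [47, 82, 254], [49, 83, 254], [51, 85, 254], [50, 85, 254], [50, 85, 254], [51, 91, 254], [67, 131, 253], [93, 195, 255], [113, 233, 255], [119, 242, 255], [122, 244, 255]]
211 323 328
215 322 329
219 322 329
223 321 330
227 321 329
231 321 329
235 321 329
239 321 329
243 321 330
247 321 330
[[333.0, 236.2], [333.9, 251.3], [323.8, 236.2], [323.3, 251.3], [333.2, 209.0], [334.1, 220.3], [323.8, 209.0], [323.2, 220.3]]
```

The wrist view shows the red tab centred at (325.3, 230), about 2.4 mm further to +y than my estimate; the top image agrees. I'll shift the grasp by that much, descend and grip gently.

```bash
python3 - <<'E'
from plant import bot
from h import *
bot.line_to([.4674,.1337,.20],.15)
bot.line_to([.4674,.1337,.138],.08)
print(bot.read_position(),bot.read_contact_force())
bot.gripper_to(.0,3); bot.dwell(.2)
f=bot.read_contact_force();print(bot.read_opening(),bot.read_finger_force(),f,R.from_euler("z",.146).apply(f),bot.read_wrist_torque(),bot.read_time())
E
```

```text
[0.46774695 0.13388281 0.13843913] [ 1.037163   -0.47324104  0.03025234]
0.007864744272810356 2.9994047060608864 [ 0.22258776  0.27663025 -0.27137759] [ 0.17997495  0.30606964 -0.27137759] [ 0.17748231 -0.04345812 -0.01823179] 5.375
```

```bash
python3 - <<'E'
from plant import bot
from h import *
import cv2
bot.gripper_to(0,60)
p0=bot.read_position()
bot.line_to([.4674,.1337,.23],.08); bot.line_to([.4674,.1337,.335],.2)
print(bot.read_opening(),bot.read_contact_force())
w=-.225;u=np.array([np.cos(w),np.sin(w),0])
P=np.array([.5187,-.1544,.0])-.062*u; P[2]=.335
bot.move_ptp(P,q(w)); bot.dwell(.2)
c=bot.calibration("wrist");im=bot.get_image("wrist")
cv2.imwrite("pics/w2.png",im[:,:,::-1])
np.savez("w2.npz",R=c["R"],t=c["t"],mtx=c["mtx"])
print(p0,bot.read_position(),bot.read_time(),bot.read_contact_force())
D=np.array([[.5225,-.1378,.1315],[.5149,-.1709,.1315],[.5549,-.1801,.1315],[.5625,-.1469,.1315]])
print(proj(c,D).round(1).tolist())
E
```

```text
0.007955912917032147 [ 0.61819403  0.09284503 -2.23200415]
[0.46738461 0.13368754 0.13797751] [ 0.45857303 -0.13964808  0.33492335] 8.8833 [ 0.10209325  0.22321198 -1.38041453]
[[310.0, 147.0], [346.6, 147.1], [347.3, 99.9], [309.4, 99.9]]
```

View pics/w2.png

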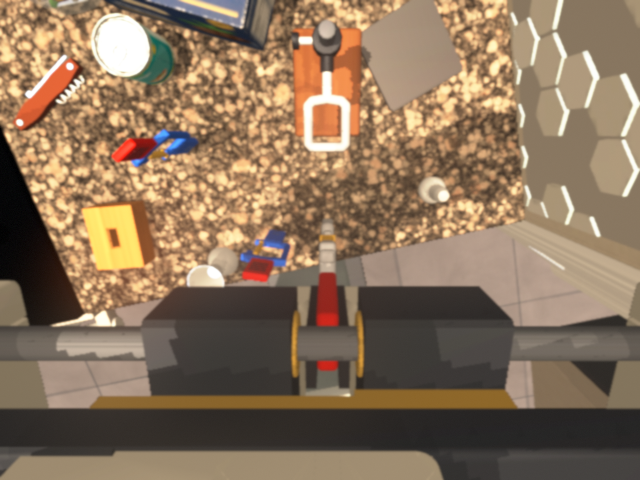

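The eye shows at (308..346, 100..148), within 1.5 mm of prediction, and the opener hangs straight in the grip at column 328. I'll now descend and feel for the bar.

```bash
cat >> h.py <<'E'
from plant import bot
W=-.225; U=np.array([np.cos(W),np.sin(W),0]); V=np.array([-U[1],U[0],0])
C=np.array([.5187,-.1544,0])+.001*V   # est. bar centre
def force(n=4):
    f=[]
    for _ in range(n): bot.dwell(.02); f.append(bot.read_contact_force())
    f=np.mean(f,0); return np.array([f@U,f@V,f[2]])
def goto(s,h,v=.03):   # s: opener origin along U rel. to bar est.; h: opener origin height
    P=C+s*U; P[2]=h+.128; bot.line_to(P,v)
E
python3 - <<'E'
from h import *
hz=.1315-.085
goto(-.055,.15,.15); goto(-.055,hz,.12); bot.dwell(.3)
b=force(10);print("base",b.round(2),bot.read_position()-(C-.055*U))
np.save("base.npy",b)
s=-.028; goto(s,hz,.05)
while s<-.010:
    goto(s,hz); f=force()-b
    print(round(s*1e3,1),f.round(2))
    if f[0]<-1.0 or np.linalg.norm(f)>5: break
    s+=.001
print(bot.read_time(),bot.read_opening(),s)
E
```

```text
base [-0.17 -0.06 -1.23] [2.52254118e-05 1.36541634e-05 1.74605394e-01]
-28.0 [ 0.02 -0.1   0.45]
-27.0 [ 0.49  0.67 -0.33]
-26.0 [-0.4   0.16 -0.48]
-25.0 [-0.03 -0.15 -0.14]
-24.0 [0.72 0.07 0.14]
-23.0 [ 0.1   0.19 -0.19]
-22.0 [ 0.57  0.12 -0.52]
-21.0 [ 0.37  0.2  -0.29]
-20.0 [ 0.19 -0.18  0.1 ]
-19.0 [ 0.2  -0.22  0.05]
-18.0 [0.08 0.2  0.01]
-17.0 [-0.63 -0.15  0.14]
-16.0 [-1.83  0.36 -0.22]
15.7 0.007782960969797534 -0.01599999999999999
```

Contact comes at s ≈ -17 mm, as predicted (-18 plus about 1 mm). Pressing on with the force watched.

```bash
python3 - <<'E'
from h import *
hz=.1315-.085;b=np.load("base.npy")
s=-.015
while s<=-.0055:
    goto(s,hz); f=force()-b
    print(round(s*1e3,1),f.round(2))
    if np.linalg.norm(f)>8: break
    s+=.001
print(bot.read_time(),bot.read_opening(),s,bot.read_position(),bot.read_ee_rot())
import cv2
a=bot.get_image("scene")[190:310,350:470,::-1]
cv2.imwrite("pics/s2.png",cv2.resize(a,None,fx=5,fy=5,interpolation=cv2.INTER_CUBIC))
E
```

```text
-15.0 [-1.54 -0.24 -0.52]
-14.0 [-2.29 -0.18 -0.19]
-13.0 [-1.88  0.22 -0.3 ]
-12.0 [-1.56  0.01 -0.13]
-11.0 [-1.82 -0.29  0.25]
-10.0 [-1.92  0.02  0.29]
-9.0 [-2.04 -0.22 -0.03]
-8.0 [-2.65 -0.22 -0.46]
-7.0 [-2.71 -0.31 -0.26]
-6.0 [-3.21  0.01 -0.17]
18.8667 0.00799043298053604 -0.004999999999999993 [ 0.51304955 -0.15208934  0.17447115] [ 9.93674722e-01 -1.12296684e-01 -2.78181425e-05 -9.75477672e-06]
```

View pics/s2.png

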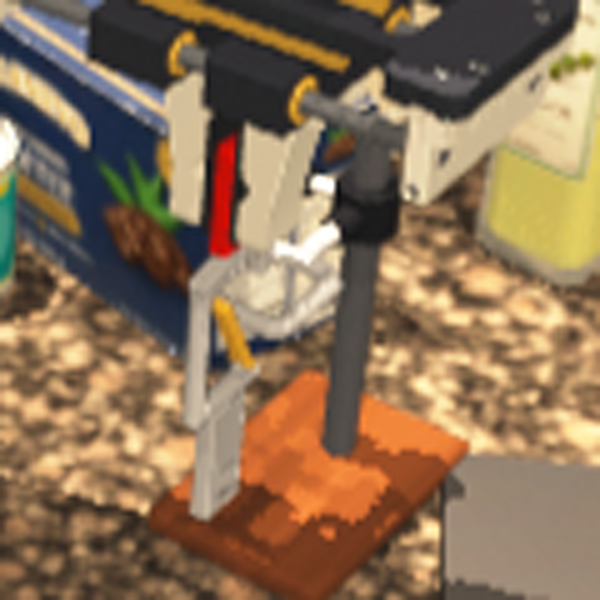

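The gate (brass, crop 230,335) is tilted inward, with the bar through the clip opening; forces are about 3 N. Lowering now.

```bash
python3 - <<'E'
from h import *
hz=.1315-.085;b=np.load("base.npy")
d=0
while d<.040:
    d+=.001
    s=np.interp(d,[.006,.017],[-.006,.0008])
    goto(s,hz-d); f=force(3)-b
    print(round(d*1e3),round(s*1e3,1),f.round(2))
    if f[2]>2.2 or np.linalg.norm(f)>8: break
print(bot.read_time(),d,s,bot.read_position())
np.save("end.npy",[s,hz-d])
E
```

```text
1 -6.0 [-2.25  0.29 -0.85]
2 -6.0 [-1.97  0.8  -1.03]
3 -6.0 [-2.22 -0.1  -0.55]
4 -6.0 [-2.4  -0.62 -0.56]
5 -6.0 [-2.26 -0.14 -0.03]
6 -6.0 [-1.93 -0.2   0.21]
7 -5.4 [-1.44  0.49 -0.71]
8 -4.8 [-1.45 -0.16 -0.24]
9 -4.1 [-1.51 -0.48 -0.62]
10 -3.5 [-1.91 -0.56 -0.75]
11 -2.9 [-1.51 -0.64 -0.52]
12 -2.3 [-1.22 -0.93 -0.02]
13 -1.7 [-1.05 -0.04 -1.02]
14 -1.1 [-1.31  0.23 -1.07]
15 -0.4 [-1.38  0.39 -0.86]
16 0.2 [-1.6  -0.45 -1.35]
17 0.8 [-1.08 -0.44 -1.12]
18 0.8 [-0.49 -0.29 -1.76]
19 0.8 [ 0.62 -0.58  0.28]
20 0.8 [-0.15  0.44 -0.06]
21 0.8 [-0.47  0.7  -0.26]
22 0.8 [-0.02 -0.06 -0.35]
23 0.8 [ 0.6  -0.41 -0.66]
24 0.8 [-0.27  0.56  1.65]
25 0.8 [-1.34 -0.56  6.18]
26.4167 0.025000000000000015 0.0008 [ 0.51991719 -0.15368039  0.14993149]
```

The gate snapped clear at 18–19 mm and the crown seated at about 24 mm. I'll ease off to roughly the opener's weight, check, then release.

```bash
python3 - <<'E'
from h import *
import cv2
b=np.load("base.npy");hz=.1315-.085
goto(.0006,hz-.0242,.01);bot.dwell(.3);print((force(6)-b).round(2))
bot.gripper_to(.0072,5);bot.dwell(.3);print((force(6)-b).round(2),bot.read_opening())
bot.gripper_to(.030);bot.dwell(.5);print((force(6)-b).round(2),bot.read_opening())
goto(.0006,hz+.04,.05); goto(-.01,.22,.15)
bot.dwell(1.0)
print(bot.read_time(),bot.read_position(),force())
a=bot.get_image("scene")[190:310,350:470,::-1]
cv2.imwrite("pics/s3.png",cv2.resize(a,None,fx=5,fy=5,interpolation=cv2.INTER_CUBIC))
E
```

```text
[0.97 0.07 3.33]
[ 0.64 -1.22  3.07] 0.00801911221935996
[0.32 0.07 1.07] 0.029953411090107275
32.3833 [ 0.50918002 -0.1511981   0.34801479] [ 0.20401906  0.19000758 -0.0031599 ]
```

View pics/s3.png

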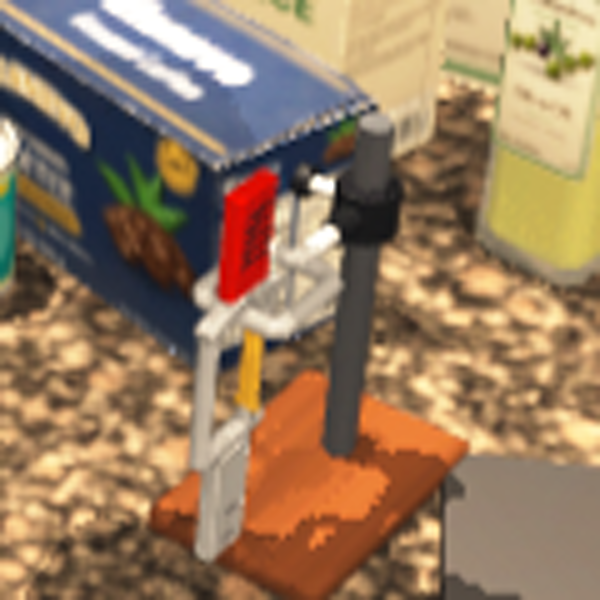

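The opener hangs from the front bar with its gate shut (crop 250,370) and the gripper clear of it. I'll check that it is still, then hand in.

```bash
python3 - <<'E'
from plant import bot
import numpy as np
bot.dwell(3)
g=lambda:bot.get_image("scene")[200:305,380:450].astype(int)
a=g();m=0
for _ in range(6):
    bot.dwell(.1);b=g();m=max(m,np.abs(a-b).max())
print("maxdiff",m,bot.read_time())
if m<40: print(bot.close_job())
E
```

```text
maxdiff 28 36.45
the job is handed in; nothing more can be done
None
```

The steel opener hangs still from the eye with its gate shut and the gripper clear, no bystander was touched, and I handed the job in at about 36 s of the 59 s; the judge's verdict was not shown.

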